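# Close and lock an analyser's sample chamber

## Task

The square steel cover has been left sitting crooked on the analyser's sample chamber. Turn it by its bar grip, pressing lightly, until it drops fully home in its square recess; then swing the lock collar round by its lever, counter-clockwise seen from above, until its pointer meets the line that is the locked mark, so that the collar's four tabs lie over the cover's corners. Let go of everything, and do not push the other things on the bench about.

Things in the scene. Friction and masses are not known exactly. Their poses are not given: they have to be found in the camera images.
- analyser: Fixed low cream bench instrument, 220 x 325 mm, 50 mm high, keypad console on its +y side rising to 87 mm. On it stands an aluminium chamber block 130 mm square, 30 mm high, its flat top 80 mm above the bench. Origin: on the bench under the block's centre; z up, x and y along the block's sides.
- recess (a point): Centre of the mouth of the square recess in the block's top, 80 mm above the bench; axes as the analyser's. The recess is 55 x 55 mm, sides along x and y, 12 mm deep, flat-bottomed, rim bevelled 1.5 mm; a square part fits in any of four quarter turns.
- cover: Loose steel cover, 0.2-0.4 kg: square foot 52 x 52 x 12 mm, lower edge bevelled; central bar grip on it 40 mm along x, 12 mm along y, 34 mm high. Origin: centre of underside, z up. Starts flat on the block's top over the recess, within 2 mm of centre, turned 0.18-0.36 rad counter-clockwise from fitting; turned back clockwise it drops 12 mm, foot flush with the block's top. The other way it meets the tabs.
- collar (a joint): Angle (rad) of the dark steel lock collar on its vertical hinge through recess, growing counter-clockwise from above. 0: pointer at the dot, unlocked; 0.785: pointer at the line, locked. Travel -0.05 to 1.2, no stop or click at the mark, stays where left, about 2 N at the lever. Starts 0 to 0.15. A cover not yet home blocks it.
- pointer (a point): Outer tip of the collar's small pointer tooth (4 mm wide), 60 mm from the axis, opposite the lever; turns with the collar. The collar is a flat ring 108 mm outside, 80 mm inside diameter, 1 to 10 mm above the block's top, with four tabs 8 mm wide reaching in to 32 mm from the axis, 2 to 8 mm above the block's top; when locked they lie over the cover's corners.
- lever_post (a point): Centre of the top of the lever's upright black round post, 14 mm diameter, 80 mm from the collar's axis; top 40 mm, foot 3 mm above the block's top. A flat arm 12 mm wide joins it to the ring, its top 9 mm above the block's top. Turns with the collar.
- locked_mark (a point): Centre of the locked mark, a dark line 9 x 4 mm pointing at the axis, on the block's top 64.5 mm from the recess centre; the unlocked mark is a 5 mm dot 45 degrees clockwise of it. When locked, the pointer points at this line and the lever post lies opposite it across the recess centre.
- weight: Bystander: brass knob weight, 26 mm diameter, 38 mm high, loose on the analyser's deck; origin centre of underside.
- vial: Bystander: small amber vial, 24 mm diameter, 45 mm high, loose on the analyser's deck; origin centre of underside.
- spare_cover: Bystander: round spare cover, 60 mm diameter disc 10 mm thick with a round knob to 30 mm, lying on the bench beside the analyser; origin centre of underside.
- tweezers: Bystander: steel tweezers, 120 mm long along their x, 6 mm high, lying on the bench before the analyser; origin at the middle, underside.
- caliper: Bystander: digital caliper, 230 mm long along its x, 13 mm high, on the bench to the right; origin near the middle, underside.
- calculator: Bystander: beige pocket calculator, 170 x 100 x 19 mm, on the bench to the left; origin centre of underside.
- pen: Bystander: black pen, 130 mm long, 10 mm diameter, on the bench behind the analyser; origin at its middle, underside.
There are look-alikes about, which are no part of the job. What is shaped like the cover but turquoise is not meant.

How it is judged (in metres and radians):
On the way, in this order (a step that is already met when the one before it is completed fails the run):
1. the cover has dropped home in the square recess (underside at least 10.5 mm below the block's top) while the collar is still unlocked (short of half way, below 0.4 rad) (z of cover in the frame of recess below -0.0105 m and value of joint collar below 0.4 rad), for 0.2 s.
2. with the cover home, the collar stands at its locked mark (within 0.1 rad) (z of cover in the frame of recess below -0.0105 m and value of joint collar between 0.685 and 0.885 rad), for 0.2 s.
At the end, for the whole second after the job is handed in: The cover is level and home in the recess (underside at least 10.5 mm below the block's top, the full depth being 12 mm), the collar stands within 0.1 rad of its locked mark (joint 0.685 to 0.885), and both are at rest (all of step 2 and angle between cover's own z axis and vertical below 0.06 rad and linear speed of cover below 0.02 m/s and velocity of joint collar between -0.05 and 0.05 rad/s); the robot touches nothing.
It fails at once if a bystander was pushed more than 30 mm from its place (distance of any of weight, vial, spare_cover, tweezers, caliper, calculator, pen from where it was at the start of the episode above 0.03 m).
It also fails if it takes over 45 s, if anything falls off the work surface, if the arm or the gripper's body presses on something with over 40 N, if the wrist force passes 120 N, or if a joint passes its speed limit or range.

## Robot

A 7-joint arm with a two-finger parallel gripper is mounted at the origin on the work surface. World frame = base frame: x ahead of the robot, y to its left, z up, the work surface at z = 0. Lengths are in m, angles in degrees, forces in N, time in s.
With the tool pointing down it reaches from about 0.425 to 0.875 m from the base axis. Payload 4.7 kg.
Tool frame: the origin (TCP) lies on the mounting face of the last link; the fingertips stand 182 mm ahead of it and the grasp point (between the pads) lies 164 mm ahead of it; z points along the fingers, y is the line along which they close (so a half turn about z gives the same grasp; the last joint's range is limited). The gripper opens to 87 mm and grips with 3 to 60 N. Pads are 19 mm wide; open, the fingers measure 117 mm over their backs; the gripper's body (75 mm by 190 mm) begins 51 mm behind the grasp point.
Start: joints at [-71.614, 18.392, -4.016, 83.108, 1.295, 78.541, -3.26], TCP at [0.196, 0.62, 0.405] pointing down, gripper open.
Joint ranges: [-163.93, 163.93], [-17.29, 119.83], [-79.2, 71.16], [3.27, 140.29], [-89.18, 269.18], [5.43, 117.66], [-154.24, 154.24]. Speed limits (degrees/s): [147.25, 147.25, 180, 180, 180, 180, 180].

## Interface

Orientations are given as [roll, pitch, yaw] about the fixed x, y, z axes, in that order (R = Rz(yaw) Ry(pitch) Rx(roll)).
In Python, from cell import env gives the robot as it stands.
- The arm moves only by the tool servo_tool, never from a script. Its argument "plan" is a list of rows, each an object with "xyz": the shift along the tool's x, y, z in cm, a list of three; "twist": the turn, a rotation vector about the tool's x, y, z in degrees, a list of three; "jaw": the closure, from 0 (fully open) to 1 (shut). In form: [{"xyz": [x, y, z], "twist": [wx, wy, wz], "jaw": jaw}, ...]. A call has 1 to 10 rows; each row is the pose to reach, as a shift and turn from the pose commanded when the call began, along the tool's axes at that moment; what a row does not reach only later rows make up. A row lasts 1/12 s, in which the tool goes at most 41.7 mm and 7.16 degrees, less where a joint would pass 70% of its speed; a pose out of reach is approached as far as the arm can. A call with a gripper value outside its range is refused whole. The fingers move at their own pace and stop on an object; "newtons" is the grip in N (left out, the last holds). Time passes only in rows, so rows that repeat a pose let the fingers close. It gives the time, the measured TCP pose, the force, the opening and the grip force at its end, in the units of the state.
- env.get_obs(): the state, without advancing time (a new reading comes with each control period).
- env.read_camera(name): name is "scene" or "top"; returns a dict with "img" (480x640x3 uint8, red, green, blue), "camera_matrix" (3x3 intrinsics, pixels), "R" (3x3) and "t" (3): a world point X has camera coordinates R X + t. Camera axes: x right, y down, z forward; pixel columns grow to the right and rows downward; lengths in m; the calibration is good to about 2 mm. A picture is of the moment at which its call begins. There is no depth.
- env.sign_off(): hands the job in; it is judged then, once.
The state is a dict: "time_s": time; "qpos": joint angles; "joint_velocities": joint speeds; "effort": joint torques, N m; "tool_pos": TCP position; "tool_rot": TCP orientation; "force": force on the tool from outside, world axes, zero at the start; "wrist_torque": the same for the moment, N m; "grip_width": finger opening in m; "grasp_force": force on a finger pad.
Only numpy, scipy, OpenCV 4.12 (cv2) and the standard library are available. Lean on these libraries where they do the work, as an engineer would, in place of code of your own. Each camera call takes 0.05 s, during which the arm holds its last target. There are 200 camera calls.

## Working session

There is one attempt and no reset: what is moved stays moved. The work goes in short steps, Python scripts to look and compute and a tool call to move; the robot and the scene stay as the last step left them, time stands still between calls to the robot, and variables do not carry over. Pictures are saved under pics/ and viewed, at most 10 in all, crops included, and the job is handed in when it is done.

Besides the shell and the picture viewer there is one more tool, called as a command line: name --argument value ..., lists and objects as JSON in quotes. servo_tool: Moves the arm, as the interface text tells. Its arguments: {"type":"object","properties":{"plan":{"type":"array","items":{"type":"object","properties":{"xyz":{"type":"array","items":{"type":"number"}},"twist":{"type":"array","items":{"type":"number"}},"jaw":{"type":"number"}}}},"newtons":{"type":"number"}},"required":["plan"]}

```bash
mkdir -p pics; cat > h.py <<'E'
import numpy as np, cv2
from cell import env
def cam(n):
    c=env.read_camera(n); return c["img"],np.array(c["camera_matrix"]),np.array(c["R"]),np.array(c["t"])
def ray(c,u,v,z):
    _,K,R,t=c; o=-R.T@t; d=R.T@np.linalg.solve(K,[u,v,1]); return o+d*(z-o[2])/d[2]
def proj(c,X):
    _,K,R,t=c; p=K@(R@np.array(X)+t); return p[:2]/p[2]
def save(c,f): cv2.imwrite(f,c[0][:,:,::-1])
E
python3 - <<'E'
from h import *
for n in("top","scene"):
    c=cam(n); save(c,f"pics/{n}0.png"); print(n,-c[2].T@c[3],c[1][0,0])
print(env.get_obs())
E
```

```text
top [ 0.30010641 -0.00256448  0.98723462] 439.1556032091691
scene [1.29793824 0.03826071 0.91244184] 536.6694251521933
{'time_s': 0.1, 'qpos': array([-71.6145219 ,  18.43548331,  -4.01602879,  83.16819631,
         1.29546118,  78.54162067,  -3.26055829]), 'joint_velocities': array([-0.02720047, -0.0245079 ,  0.00124774, -0.11527444, -0.03632987,
       -0.17220145, -0.03789417]), 'effort': array([-3.64313719e-04, -4.92569125e+01, -4.05968595e-01, -3.13402033e+01,
       -6.43422268e-02,  3.93728376e-02,  8.14434293e-05]), 'tool_pos': array([0.19626999, 0.61946572, 0.40376059]), 'tool_rot': array([-1.79899961e+02,  5.80514730e-03,  1.62424134e+02]), 'force': array([ 1.06441496,  0.38262591, -0.54743532]), 'wrist_torque': array([-0.01034515, -0.06074975,  0.01710317]), 'grasp_force': 0.0, 'grip_width': 0.08760522329165253}
```

View pics/top0.png

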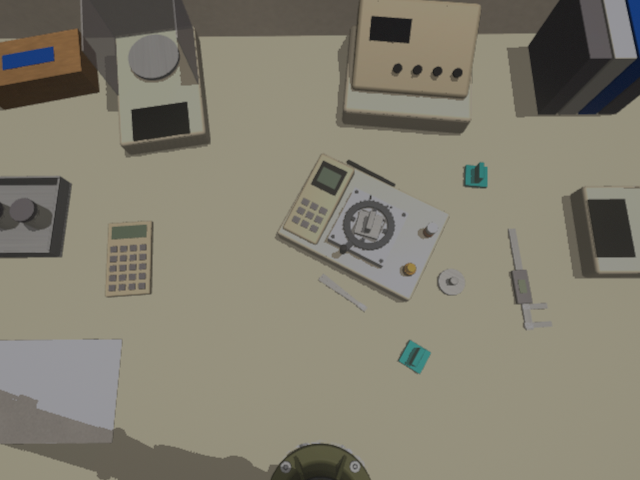

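View pics/scene0.png

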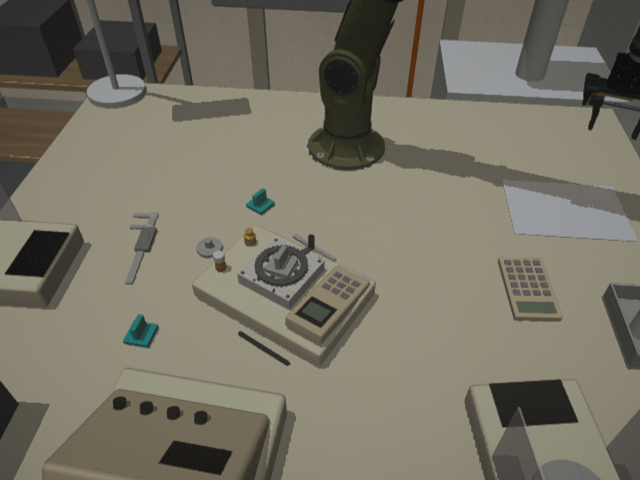

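```bash
python3 - <<'E'
from h import *
for n,(x,y,w,h) in {"top":(310,170,135,105),"scene":(225,220,120,90)}.items():
    c=cam(n); cv2.imwrite(f"pics/{n}1.png",cv2.resize(c[0][y:y+h,x:x+w,::-1],None,fx=5.9,fy=5.9,interpolation=cv2.INTER_CUBIC)) 
E
```

```text
(no output)
```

View pics/top1.png

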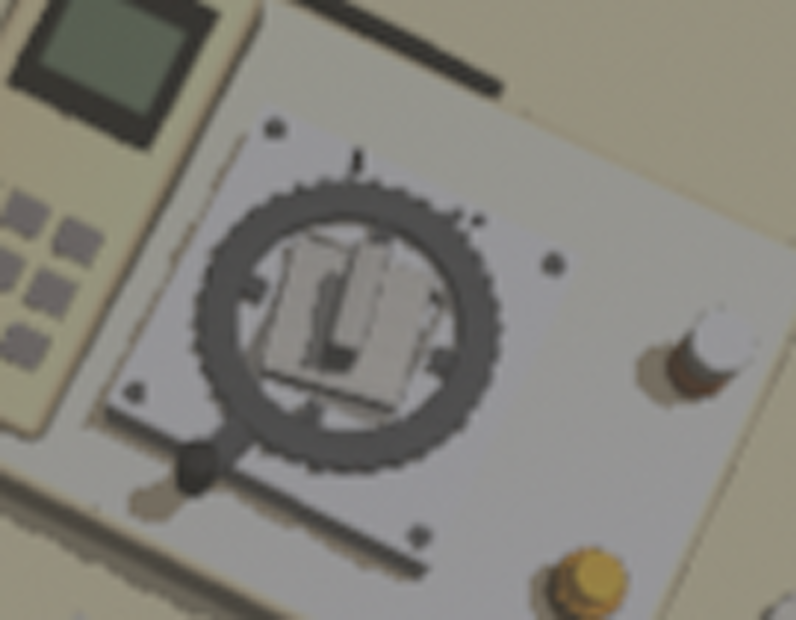

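View pics/scene1.png

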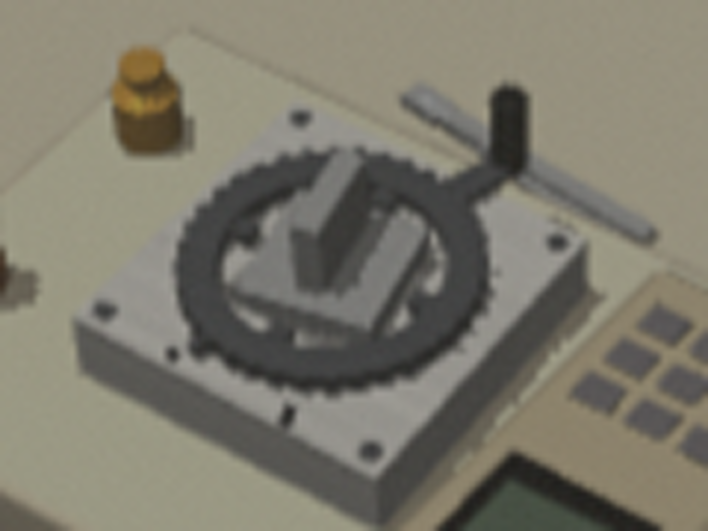

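```bash
python3 - <<'E'
from h import *
T=cam("top");S=cam("scene")
tp=lambda u,v:((u+.5)/5.9-.5+310,(v+.5)/5.9-.5+170)
sp=lambda u,v:((u+.5)/5.9-.5+225,(v+.5)/5.9-.5+220)
def tri(a,b):
    P=[c[1]@np.c_[c[2],c[3]] for c in(T,S)]
    X=cv2.triangulatePoints(P[0],P[1],np.array(tp(*a)),np.array(sp(*b)))[:,0];return X[:3]/X[3]
f=lambda P:np.round(np.array(P),4)
tt=np.array([ray(T,*tp(*p),.08) for p in[(275,128),(553,264),(420,536),(134,392)]])
ss=np.array([ray(S,*sp(*p),.08) for p in[(370,451),(105,310),(301,118),(558,242)]])
for s in(tt,ss):
    c=s.mean(0); e1=s[0]-s[3]+s[1]-s[2]; print(f(s[:,:2]).tolist(),f(c),np.degrees(np.arctan2(e1[1],e1[0])))
c=(tt.mean(0)+ss.mean(0))/2
for n,a,b in[("line",(357,160),(288,415)),("dot",(477,220),(173,354)),("posttop",(193,472),(509,93)),("barN",(372,234),(306,231)),("barS",(348,346),(352,152))]:
    X=tri(a,b); d=X-c; print(n,f(X),np.hypot(d[0],d[1]).round(4),np.degrees(np.arctan2(d[1],d[0])).round(1))
N=ray(S,*sp(306,231),.126);Q=ray(S,*sp(352,152),.126);print(f(N),f(Q),np.linalg.norm(N-Q),np.degrees(np.arctan2(*(N-Q)[1::-1])))
N=ray(T,*tp(372,234),.126);Q=ray(T,*tp(348,346),.126);print(f(N),f(Q),np.linalg.norm(N-Q),np.degrees(np.arctan2(*(N-Q)[1::-1])))
E
```

```text
[[0.6332, -0.0835], [0.5796, -0.1836], [0.4788, -0.1307], [0.5327, -0.0297]] [ 0.5561 -0.1069  0.08  ] -27.93003152247317
[[0.6344, -0.084], [0.5804, -0.1842], [0.4804, -0.1304], [0.5338, -0.03]] [ 0.5572 -0.1071  0.08  ] -28.263570041154118
line [ 0.6207 -0.1137  0.0792] 0.0644 -6.0
dot [ 0.5971 -0.1572  0.0788] 0.0645 -51.1
posttop [ 0.4952 -0.0501  0.1148] 0.0837 137.2
barN [ 0.5774 -0.1119  0.1245] 0.0213 -13.3
barS [ 0.5374 -0.102   0.1229] 0.0199 165.5
[ 0.5788 -0.1114  0.126 ] [ 0.5404 -0.1011  0.126 ] 0.039763628305438635 -15.040776642494814
[ 0.5769 -0.112   0.126 ] [ 0.5365 -0.1022  0.126 ] 0.041533879482606895 -13.64802085125031
```

```bash
cat >> h.py <<'E'
from scipy.spatial.transform import Rotation as Ro
def go(xyz,yaw):
    o=env.get_obs(); R=Ro.from_euler('xyz',o['tool_rot'],degrees=True); G=Ro.from_euler('xyz',[180,0,yaw],degrees=True)
    print("cm",(R.inv().apply(np.array(xyz)-o['tool_pos'])*100).round(2).tolist(),"tw",(R.inv()*G).as_rotvec(degrees=True).round(2).tolist())
    return o
E
python3 - <<'E'
from h import *
go([.45,.3,.38],165.6); go([.557,-.107,.34],165.6)
E
```

```text
cm [-33.83, -22.8, 2.46] tw [-0.04, 0.0, -3.18]
cm [-56.32, -58.37, 6.48] tw [-0.04, 0.0, -3.18]
```

servo_tool --plan '[{"xyz": [-33.8, -22.8, 2.4], "twist": [0, 0, -3.2], "jaw": 0}, {"xyz": [-33.8, -22.8, 2.4], "twist": [0, 0, -3.2], "jaw": 0}, {"xyz": [-33.8, -22.8, 2.4], "twist": [0, 0, -3.2], "jaw": 0}, {"xyz": [-33.8, -22.8, 2.4], "twist": [0, 0, -3.2], "jaw": 0}, {"xyz": [-33.8, -22.8, 2.4], "twist": [0, 0, -3.2], "jaw": 0}, {"xyz": [-33.8, -22.8, 2.4], "twist": [0, 0, -3.2], "jaw": 0}, {"xyz": [-33.8, -22.8, 2.4], "twist": [0, 0, -3.2], "jaw": 0}, {"xyz": [-33.8, -22.8, 2.4], "twist": [0, 0, -3.2], "jaw": 0}, {"xyz": [-33.8, -22.8, 2.4], "twist": [0, 0, -3.2], "jaw": 0}, {"xyz": [-33.8, -22.8, 2.4], "twist": [0, 0, -3.2], "jaw": 0}]'

```text
time_s: 1.13
tool_pos: [0.4515, 0.2969, 0.3809]
tool_rot: [-180.0, 0.1, 165.5]
force: [0.7, -0.6, -0.5]
grip_width: 0.087
grasp_force: 0.0
```

```bash
python3 - <<'E'
from h import *
o=go([.557,-.107,.34],165.6); print(o['tool_pos'],o['tool_rot'],o['qpos'])
E
```

```text
cm [-20.34, -36.45, 4.12] tw [-0.01, 0.06, -0.12]
[0.451455   0.29691793 0.38094965] [-1.79994177e+02  6.14461445e-02  1.65475592e+02] [-46.19493905   5.69244513  10.73193539 101.14506115  -1.05225558
  73.2290852   40.26390693]
```

servo_tool --plan '[{"xyz": [-20.3, -36.4, 4.1], "jaw": 0, "twist": [0, 0, 0]}, {"xyz": [-20.3, -36.4, 4.1], "jaw": 0, "twist": [0, 0, 0]}, {"xyz": [-20.3, -36.4, 4.1], "jaw": 0, "twist": [0, 0, 0]}, {"xyz": [-20.3, -36.4, 4.1], "jaw": 0, "twist": [0, 0, 0]}, {"xyz": [-20.3, -36.4, 4.1], "jaw": 0, "twist": [0, 0, 0]}, {"xyz": [-20.3, -36.4, 4.1], "jaw": 0, "twist": [0, 0, 0]}, {"xyz": [-20.3, -36.4, 4.1], "jaw": 0, "twist": [0, 0, 0]}, {"xyz": [-20.3, -36.4, 4.1], "jaw": 0, "twist": [0, 0, 0]}, {"xyz": [-20.3, -36.4, 4.1], "jaw": 0, "twist": [0, 0, 0]}, {"xyz": [-20.3, -36.4, 4.1], "jaw": 0, "twist": [0, 0, 0]}]'

```text
time_s: 1.97
tool_pos: [0.5555, -0.1026, 0.3402]
tool_rot: [180.0, 0.1, 165.6]
force: [0.8, -0.0, -0.3]
grip_width: 0.0871
grasp_force: 0.0
```

servo_tool --plan '[{"xyz": [0, 0, 0], "jaw": 0.5, "twist": [0, 0, 0]}, {"xyz": [0, 0, 0], "jaw": 0.5, "twist": [0, 0, 0]}, {"xyz": [0, 0, 0], "jaw": 0.5, "twist": [0, 0, 0]}]'

```text
time_s: 2.22
tool_pos: [0.5554, -0.1003, 0.3398]
tool_rot: [180.0, -0.0, 165.6]
force: [-0.1, 0.8, -0.3]
grip_width: 0.074
grasp_force: 0.0
```

```bash
python3 - <<'E'
from h import *
o=go([.5575,-.107,.284],165.6); print(o['tool_pos'],o['tool_rot'],o['qpos'])
E
```

```text
cm [-0.38, -0.6, 5.58] tw [0.04, -0.04, 0.01]
[ 0.55538425 -0.10025854  0.33977781] [ 1.79961033e+02 -3.52809167e-02  1.65612012e+02] [-19.81320868  11.10005491  30.83642618 101.47956054  -6.10795626
  69.09996649  88.3505614 ]
```

servo_tool --plan '[{"xyz": [-0.4, -0.6, 0], "jaw": 0.5, "twist": [0, 0, 0]}, {"xyz": [-0.4, -0.6, 1.5], "jaw": 0.5, "twist": [0, 0, 0]}, {"xyz": [-0.4, -0.6, 3], "jaw": 0.5, "twist": [0, 0, 0]}, {"xyz": [-0.4, -0.6, 4.5], "jaw": 0.5, "twist": [0, 0, 0]}, {"xyz": [-0.4, -0.6, 5.6], "jaw": 0.5, "twist": [0, 0, 0]}, {"xyz": [-0.4, -0.6, 5.6], "jaw": 0.5, "twist": [0, 0, 0]}]'

```text
time_s: 2.72
tool_pos: [0.557, -0.106, 0.2817]
tool_rot: [-180.0, -0.2, 165.8]
force: [-0.2, -0.4, -0.8]
grip_width: 0.0446
grasp_force: 0.0
```

```bash
python3 - <<'E'
from h import *
o=go([.5575,-.107,.284],165.6); print(o['tool_pos'],o['tool_rot'],o['force'],o['grip_width'])
c=cam("scene"); cv2.imwrite("pics/s2.png",cv2.resize(c[0][190:310,220:370,::-1],None,fx=5,fy=5,interpolation=cv2.INTER_CUBIC)) 
E
```

```text
cm [-0.07, -0.08, -0.23] tw [-0.02, -0.23, 0.16]
[ 0.55701512 -0.10600704  0.281696  ] [-179.98068988   -0.2298424   165.76090862] [-0.15252599 -0.3816719  -0.80865165] 0.044629181730306305
```

View pics/s2.png

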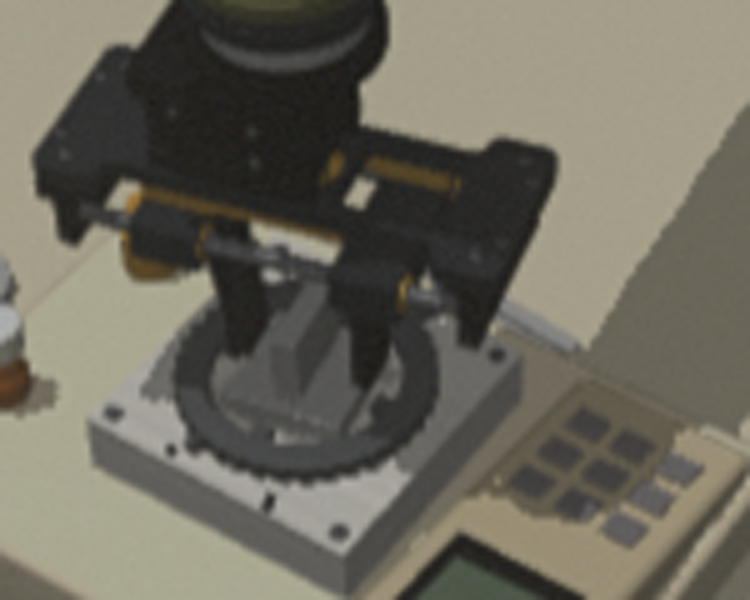

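The bar, around (300,330) in the crop, sits between the two fingers at (245,345) and (370,375), and both are clear of the ring. I'll close on it.

servo_tool --plan '[{"xyz": [0, 0, 0], "jaw": 1, "twist": [0, 0, 0]}, {"xyz": [0, 0, 0], "jaw": 1, "twist": [0, 0, 0]}, {"xyz": [0, 0, 0], "jaw": 1, "twist": [0, 0, 0]}, {"xyz": [0, 0, 0], "jaw": 1, "twist": [0, 0, 0]}, {"xyz": [0, 0, 0], "jaw": 1, "twist": [0, 0, 0]}, {"xyz": [0, 0, 0], "jaw": 1, "twist": [0, 0, 0]}, {"xyz": [0, 0, 0], "jaw": 1, "twist": [0, 0, 0]}, {"xyz": [0, 0, 0], "jaw": 1, "twist": [0, 0, 0]}]' --newtons 12

```text
time_s: 3.43
tool_pos: [0.558, -0.1077, 0.2845]
tool_rot: [180.0, 0.1, 165.6]
force: [-0.4, -0.3, 3.4]
grip_width: 0.0121
grasp_force: 11.8
```

```bash
python3 - <<'E'
from h import *
o=go([.557,-.107,.28],151.9); print(o['tool_pos'],o['tool_rot'],o['force'],o['grip_width'],o['grasp_force'])
E
```

```text
cm [0.11, 0.05, 0.45] tw [0.02, 0.05, 13.71]
[ 0.55798772 -0.10773976  0.28451468] [1.79983789e+02 5.23571132e-02 1.65605384e+02] [-0.40878636 -0.29882523  3.40964731] 0.01209329032289163 11.823283004632685
```

servo_tool --plan '[{"xyz": [0.1, 0, 0.1], "jaw": 1, "twist": [0, 0, 3.5]}, {"xyz": [0.1, 0, 0.1], "jaw": 1, "twist": [0, 0, 7]}, {"xyz": [0.1, 0, 0.2], "jaw": 1, "twist": [0, 0, 10.5]}, {"xyz": [0.1, 0, 0.2], "jaw": 1, "twist": [0, 0, 12.5]}, {"xyz": [0.1, 0, 0.2], "jaw": 1, "twist": [0, 0, 13.7]}, {"xyz": [0.1, 0, 0.2], "jaw": 1, "twist": [0, 0, 13.7]}, {"xyz": [0.1, 0, 0.3], "jaw": 1, "twist": [0, 0, 13.7]}]'

```text
time_s: 4.02
tool_pos: [0.557, -0.1075, 0.2808]
tool_rot: [-180.0, 0.0, 152.0]
force: [2.2, -2.1, -1.6]
grip_width: 0.0119
grasp_force: 12.0
```

servo_tool --plan '[{"xyz": [0, 0, 0.2], "jaw": 1, "twist": [0, 0, 0]}, {"xyz": [0, 0, 0.4], "jaw": 1, "twist": [0, 0, 0]}, {"xyz": [0, 0, 0.6], "jaw": 1, "twist": [0, 0, 0]}, {"xyz": [0, 0, 0.8], "jaw": 1, "twist": [0, 0, 0]}, {"xyz": [0, 0, 0.9], "jaw": 1, "twist": [0, 0, 0]}, {"xyz": [0, 0, 0.9], "jaw": 1, "twist": [0, 0, 0]}]'

```text
time_s: 4.52
tool_pos: [0.5571, -0.1072, 0.2728]
tool_rot: [180.0, 0.0, 151.9]
force: [-0.0, 0.6, 4.1]
grip_width: 0.0118
grasp_force: 12.0
```

servo_tool --plan '[{"xyz": [0, 0, 0], "jaw": 0.72, "twist": [0, 0, 0]}, {"xyz": [0, 0, 0], "jaw": 0.72, "twist": [0, 0, 0]}, {"xyz": [0, 0, 0], "jaw": 0.72, "twist": [0, 0, 0]}, {"xyz": [0, 0, 0], "jaw": 0.72, "twist": [0, 0, 0]}, {"xyz": [0, 0, -2], "jaw": 0.72, "twist": [0, 0, 0]}, {"xyz": [0, 0, -5], "jaw": 0.72, "twist": [0, 0, 0]}, {"xyz": [0, 0, -8], "jaw": 0.72, "twist": [0, 0, 0]}, {"xyz": [0, 0, -12], "jaw": 0.72, "twist": [0, 0, 0]}, {"xyz": [0, 0, -12], "jaw": 0.72, "twist": [0, 0, 0]}]'

```text
time_s: 5.27
tool_pos: [0.5585, -0.1082, 0.3995]
tool_rot: [179.7, 0.6, 151.9]
force: [1.8, -0.7, 1.1]
grip_width: 0.0247
grasp_force: 0.0
```

```bash
python3 - <<'E'
from h import *
o=env.get_obs(); print(o['tool_pos'],o['tool_rot'],o['grip_width'])
c=cam("scene"); cv2.imwrite("pics/s3.png",cv2.resize(c[0][210:310,220:350,::-1],None,fx=6,fy=6,interpolation=cv2.INTER_CUBIC)) 
E
```

```text
[ 0.55850946 -0.10819492  0.39950252] [179.68984888   0.59123664 151.91048335] 0.02465639876897722
```

View pics/s3.png

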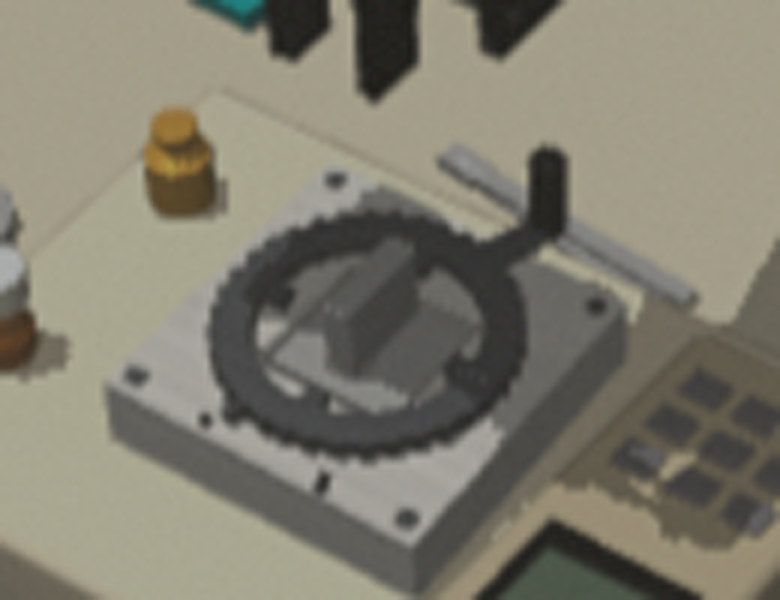

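```bash
python3 - <<'E'
from h import *
S=cam("scene"); c=np.array([.5568,-.107])
sp=lambda u,v:((u+.5)/6-.5+220,(v+.5)/6-.5+210)
for n,p,z in[("post",(548,156),.12),("pointer",(232,414),.085),("bar N",(340,315),.114),("bar S",(399,243),.114)]:
    X=ray(S,*sp(*p),z); d=X[:2]-c; print(n,X.round(4),np.hypot(*d).round(4),np.degrees(np.arctan2(d[1],d[0])).round(1))
a=np.radians(136.8); go([c[0]+.08*np.cos(a),c[1]+.08*np.sin(a),.40],136.8)
E
```

```text
post [ 0.501  -0.0504  0.12  ] 0.0794 134.6
pointer [ 0.5989 -0.1477  0.085 ] 0.0585 -44.0
bar N [ 0.5769 -0.1127  0.114 ] 0.0209 -15.8
bar S [ 0.542  -0.0976  0.114 ] 0.0176 147.5
cm [7.78, 2.11, -0.65] tw [0.14, 0.15, 15.13]
```

servo_tool --plan '[{"xyz": [7.6, 2.3, 0], "jaw": 0.45, "twist": [0, 0, 7]}, {"xyz": [7.6, 2.3, 0], "jaw": 0.45, "twist": [0, 0, 14]}, {"xyz": [7.6, 2.3, 1], "jaw": 0.45, "twist": [0, 0, 16.4]}, {"xyz": [7.6, 2.3, 4], "jaw": 0.45, "twist": [0, 0, 16.4]}, {"xyz": [7.6, 2.3, 6], "jaw": 0.45, "twist": [0, 0, 16.4]}, {"xyz": [7.6, 2.3, 6], "jaw": 0.45, "twist": [0, 0, 16.4]}, {"xyz": [7.6, 2.3, 6], "jaw": 0.45, "twist": [0, 0, 16.4]}]'

```text
time_s: 5.95
tool_pos: [0.4997, -0.0511, 0.3303]
tool_rot: [-179.8, -0.2, 135.5]
force: [0.1, -0.0, 0.5]
grip_width: 0.0472
grasp_force: 0.0
```

```bash
python3 - <<'E'
from h import *
a=np.radians(135.5); o=go([.5568+.08*np.cos(a),-.107+.08*np.sin(a),.28],135.5); print(o['tool_pos'],o['tool_rot'],o['grip_width'],o['qpos'])
E
```

```text
cm [-0.01, 0.03, 5.03] tw [-0.2, -0.16, 0.02]
[ 0.499722   -0.05105699  0.33027616] [-1.79799365e+02 -1.58635828e-01  1.35522967e+02] 0.04718457902710682 [-27.59723241   3.2040775   31.57873687 110.23533209  -1.76463439
  67.29500584  50.15332287]
```

servo_tool --plan '[{"xyz": [0, 0, 2], "jaw": 0.45, "twist": [0, 0, 0]}, {"xyz": [0, 0, 4], "jaw": 0.45, "twist": [0, 0, 0]}, {"xyz": [0, 0, 5], "jaw": 0.45, "twist": [0, 0, 0]}, {"xyz": [0, 0, 5], "jaw": 0.45, "twist": [0, 0, 0]}, {"xyz": [0, 0, 5], "jaw": 1, "twist": [0, 0, 0]}, {"xyz": [0, 0, 5], "jaw": 1, "twist": [0, 0, 0]}, {"xyz": [0, 0, 5], "jaw": 1, "twist": [0, 0, 0]}, {"xyz": [0, 0, 5], "jaw": 1, "twist": [0, 0, 0]}, {"xyz": [0, 0, 5], "jaw": 1, "twist": [0, 0, 0]}, {"xyz": [0, 0, 5], "jaw": 1, "twist": [0, 0, 0]}]' --newtons 10

```text
time_s: 6.78
tool_pos: [0.5007, -0.0512, 0.2824]
tool_rot: [180.0, 0.0, 135.5]
force: [-0.1, 0.0, 1.3]
grip_width: 0.0158
grasp_force: 0.0
```

servo_tool --plan '[{"xyz": [0, 0, 0], "jaw": 1, "twist": [0, 0, 0]}, {"xyz": [0, 0, 0], "jaw": 1, "twist": [0, 0, 0]}, {"xyz": [0, 0, 0], "jaw": 1, "twist": [0, 0, 0]}]'

```text
time_s: 7.03
tool_pos: [0.5007, -0.0513, 0.2823]
tool_rot: [180.0, 0.0, 135.5]
force: [-1.2, -0.4, 2.5]
grip_width: 0.0135
grasp_force: 10.0
```

```bash
python3 - <<'E'
from h import *
o=env.get_obs(); print(o['tool_pos'],o['tool_rot'],o['grip_width'],o['grasp_force'],o['force'])
for b in np.linspace(135.5,174,8)[1:]:
    a=np.radians(b); go([.5568+.08*np.cos(a),-.107+.08*np.sin(a),.28],b)
E
```

```text
[ 0.50069929 -0.05127614  0.28233502] [1.79976944e+02 8.91754225e-03 1.35523540e+02] 0.013521026922601842 10.000368654727936 [-1.24349885 -0.40729842  2.47168647]
cm [0.06, -0.81, 0.23] tw [0.02, 0.01, -5.48]
cm [-0.05, -1.57, 0.23] tw [0.02, 0.01, -10.98]
cm [-0.24, -2.31, 0.23] tw [0.02, 0.01, -16.48]
cm [-0.49, -3.04, 0.23] tw [0.02, 0.01, -21.98]
cm [-0.81, -3.74, 0.23] tw [0.02, 0.01, -27.48]
cm [-1.2, -4.4, 0.23] tw [0.02, 0.02, -32.98]
cm [-1.64, -5.02, 0.23] tw [0.02, 0.02, -38.48]
```

servo_tool --plan '[{"xyz": [0, -0.8, 0], "jaw": 1, "twist": [0, 0, -5.5]}, {"xyz": [-0.1, -1.6, 0], "jaw": 1, "twist": [0, 0, -11]}, {"xyz": [-0.3, -2.3, 0], "jaw": 1, "twist": [0, 0, -16.5]}, {"xyz": [-0.5, -3.0, 0], "jaw": 1, "twist": [0, 0, -22]}, {"xyz": [-0.8, -3.7, 0], "jaw": 1, "twist": [0, 0, -27.5]}, {"xyz": [-1.2, -4.4, 0], "jaw": 1, "twist": [0, 0, -33]}, {"xyz": [-1.6, -5.0, 0], "jaw": 1, "twist": [0, 0, -38.5]}, {"xyz": [-1.6, -5.0, 0], "jaw": 1, "twist": [0, 0, -38.5]}, {"xyz": [-1.6, -5.0, 0], "jaw": 1, "twist": [0, 0, -38.5]}]'

```text
time_s: 7.78
tool_pos: [0.4772, -0.0986, 0.2823]
tool_rot: [-180.0, 0.1, 173.8]
force: [0.7, -1.1, 2.2]
grip_width: 0.0134
grasp_force: 10.0
```

```bash
python3 - <<'E'
from h import *
o=env.get_obs(); d=o['tool_pos'][:2]-[.5568,-.107]
print(o['tool_pos'],o['tool_rot'],o['grip_width'],o['grasp_force'],o['force'],np.hypot(*d),np.degrees(np.arctan2(d[1],d[0])))
E
```

```text
[ 0.47723734 -0.09859713  0.28234236] [-1.79970260e+02  6.91019853e-02  1.73834245e+02] 0.013444925246971199 9.999985992908478 [ 0.65613848 -1.09573883  2.20459455] 0.08000516043012793 173.97115713404705
```

At 174° as planned. I'll release, lift and check.

servo_tool --plan '[{"xyz": [0, 0, 0], "jaw": 0.6, "twist": [0, 0, 0]}, {"xyz": [0, 0, 0], "jaw": 0.6, "twist": [0, 0, 0]}, {"xyz": [0, 0, 0], "jaw": 0.6, "twist": [0, 0, 0]}, {"xyz": [0, 0, 0], "jaw": 0.6, "twist": [0, 0, 0]}, {"xyz": [0, 0, -2], "jaw": 0.6, "twist": [0, 0, 0]}, {"xyz": [0, 0, -5], "jaw": 0.6, "twist": [0, 0, 0]}, {"xyz": [0, 0, -8], "jaw": 0.6, "twist": [0, 0, 0]}, {"xyz": [0, 0, -12], "jaw": 0.6, "twist": [0, 0, 0]}, {"xyz": [0, 0, -12], "jaw": 0.6, "twist": [0, 0, 0]}, {"xyz": [0, 0, -12], "jaw": 0.6, "twist": [0, 0, 0]}]'

```text
time_s: 8.62
tool_pos: [0.4777, -0.0982, 0.4042]
tool_rot: [179.9, 0.3, 174.0]
force: [-0.0, 0.5, 0.6]
grip_width: 0.0346
grasp_force: 0.0
```

```bash
python3 - <<'E'
from h import *
c=cam("scene"); cv2.imwrite("pics/s4.png",cv2.resize(c[0][210:310,220:350,::-1],None,fx=6,fy=6,interpolation=cv2.INTER_CUBIC)) 
E
```

```text
(no output)
```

View pics/s4.png

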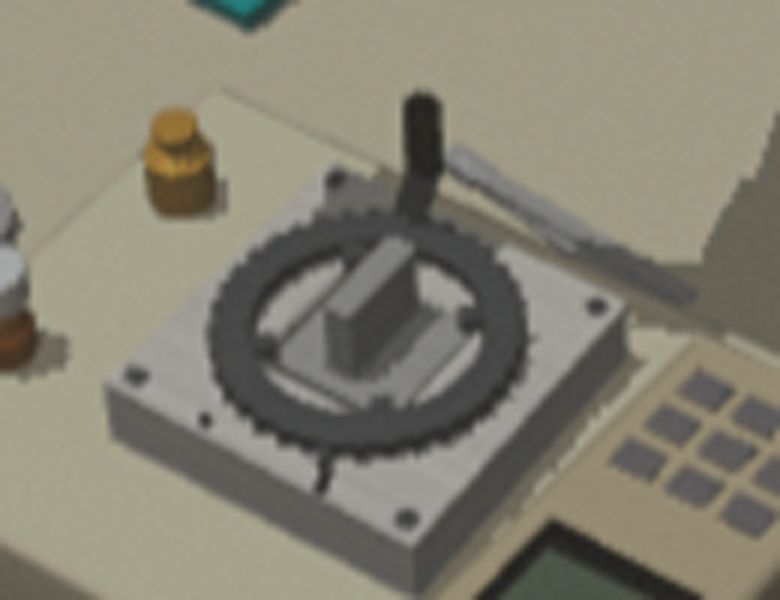

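The pointer at (326,460) lines up with the line mark at (322,482). The tabs lie over the cover's corners and the gripper is clear, so I'll hand in.

```bash
python3 -c "
from cell import env
print(env.sign_off())"
```

```text
the job is handed in; nothing more can be done
None
```

The cover is home in its recess, the collar's pointer is at the locked line with its tabs over the cover's corners, the gripper is clear, and the job is handed in at about 9 s on the robot's clock; the judge's verdict was not shown.

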